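# Stamp the tag and take out the die cassette

### The arm

A 6-joint arm with a two-finger parallel gripper is mounted at the origin on a cart in front of the work surface, level with it; the furniture and walls round the work are solid. World frame = base frame: x ahead of the robot, y to its left, z up, the work surface at z = 0. Lengths are in m, angles in rad, forces in N, time in s.
With the tool pointing down it reaches from about 0.375 to 0.9 m from the base axis. Payload 3.1 kg.
Tool frame: the origin (TCP) lies midway between the tips of the shut fingers; the grasp point (between the pads) lies 19 mm behind it; z points along the fingers, x is the direction in which the jaws open and shut, and the axes are right-handed (so a half turn about z gives the same grasp; the last joint's range is limited). The gripper opens to 85 mm and grips with 20 to 120 N. Pads are 22 mm wide; open, the fingers measure 114 mm over their backs; the gripper's body (76 mm by 85 mm) begins 54 mm behind the grasp point. The pads swing forward as they close: fully open they stand 13 mm farther back than shut.
Start: joints at [-1.472, 0.527, 1.433, -0, 1.181, -0.178], TCP at [0.171, -0.601, 0.231] pointing down, gripper open.
Joint ranges: [-3.08, 3.08], [-0.75, 2.2], [0.22, 2.44], [-1.43, 4.57], [0, 2.65], [-2.85, 2.85]. Speed limits (rad/s): [2.79, 2.79, 3.14, 3.14, 3.14, 3.14].

### API

Orientations are given as a unit quaternion [x, y, z, w].
In Python, from station import * gives the robot as it stands.
- The arm moves only by the tool servo_tool, never from a script. Its argument "targets" is a list of rows, each a list of 6 numbers: the shift along the tool's x, y, z in mm, then the turn, a rotation vector about the tool's x, y, z in degrees. A call has 1 to 10 rows; each row is the pose to reach, as a shift and turn from the pose commanded when the call began, along the tool's axes at that moment; what a row does not reach only later rows make up. A row lasts 1/8 s, in which the tool goes at most 62.5 mm and 10.7 degrees, less where a joint would pass 70% of its speed; a pose out of reach is approached as far as the arm can. A call with a gripper value outside its range is refused whole. "gripper" is the finger opening in mm, from 0 to 85.4, set as the call begins (left out, the last holds). The fingers move at their own pace and stop on an object; "newtons" is the grip in N (left out, the last holds). Time passes only in rows, so rows that repeat a pose let the fingers close. It gives the time, the measured TCP pose, the force and the opening at its end, in the units of the state.
- sense(): the state, without advancing time (a new reading comes with each control period).
- snapshot(name): name is "scene" or "side" or "wrist"; returns a dict with "color" (420x560x3 uint8, red, green, blue), "vfov" (degrees; the focal length in pixels is half the picture's height over the tangent of half this angle, whatever the lens; pixels are square), "cx", "cy" (the principal point, pixels), "R" (3x3) and "t" (3): a world point X has camera coordinates R X + t. Camera axes: x right, y down, z forward; pixel columns grow to the right and rows downward; lengths in m; the calibration is good to about 2 mm. A picture is of the moment at which its call begins. There is no depth.
- sign_off(): hands the job in, once; it reports no verdict.
The state is a dict: "t": time; "q": joint angles; "qd": joint speeds; "tau": joint torques, N m; "tcp_pos": TCP position; "tool_rot": TCP orientation; "force": force on the tool from outside, world axes, zero at the start; "ft_torque": the same for the moment, N m; "finger_gap": opening from 0.0 (shut) to 1.0 (fully open).
Only numpy, scipy, OpenCV 4.12 (cv2) and the standard library are available. Lean on these libraries where they do the work, as an engineer would, in place of code of your own. Each camera call takes 0.05 s, during which the arm holds its last target. There are 200 camera calls.

### The job

Stamp the tag that is in the little green hand press: push its sprung lever right down to its stop and let it come all the way back up. Then pinch the two orange side catches of the blue cassette fully in, lift the cassette level and straight out to about a hand's breadth (10 cm) above its seat, and finish still holding it up there by the pinched catches, quite still. Leave the other things on the bench where they are.

Things in the scene. Friction and masses are not known exactly. Their poses are not given: they have to be found in the camera images.
- press: fixed green hand press. Origin: on the bench under the middle of the cassette's seat; +x along the press towards its lever; z up. Seat (dark steel guides round the cassette): x -47 to 47, y -37 to 37 mm, floor 10 mm and top 38 mm above the bench. Green ram housing and cheeks: x 56 to 110 mm, up to 91 mm high. Base 10 mm thick, x -52 to 151, y -46 to 46 mm
- lever (a joint): sprung lever: 0 at rest (up), 0.60 rad at its stop (down). It turns about the press's y axis through point lever_hinge. A spring lifts it back (about 4 N at the grip at rest, 11 N at the stop), within half a second of being let go
- lever_hinge (a point): point on the lever's hinge axis: 75 mm along the press's x from its origin, 75 mm above the bench. The axis is the press's y axis
- lever_grip (a point): centre of the lever's black T grip (bar of radius 10 mm, 70 mm long with its round ends, parallel to the hinge axis), 110 mm from the hinge. At rest the lever rises at 0.45 rad, so the grip is 99 mm further along the press's x than the hinge and 123 mm above the bench; at the stop 109 mm further and 59 mm above the bench. Push it down from above
- cassette: loose blue cassette, 80 x 36 x 48 mm, 0.13 to 0.27 kg, in the press's seat with 1.5 mm play all round; origin: centre of its underside; x along the press, z up. Midway along each long side (y + and y -) stands an orange spring catch, 58 mm over both at rest, 44 mm with both fully in. A tooth at each catch's foot hooks under the seat: it comes out only with both pressed in by 5.5 mm or more
- catch_a (a joint): catch on the cassette's +y side: 0 out (at rest), 0.007 m fully pressed in; its spring takes about 4 N to start and 8 N fully in. It springs out again when let go
- catch_b (a joint): catch on the cassette's -y side, likewise
- catch_a_pad (a point): middle of the outer face of catch a's ribbed finger pad (30 mm along the cassette, 26 mm high, upright): 29 mm from the cassette's middle at rest, 45 mm above its underside. While seated the pad spans 42 to 68 mm above the bench, clear above the seat's 38 mm walls
- catch_b_pad (a point): middle of the outer face of catch b's finger pad, likewise
- solder_pot: small beige ceramic pot, 48 mm across, 26 mm high; a bystander; origin under its centre
- dapping_block: brass cube 45 mm with a round hollow on top; a bystander; origin under its centre
- flux_tin: tin, 49 mm wide and 76 mm high, white and orange with a brown cap; a bystander; origin under its centre
- wood_block: wooden block 55 x 85 x 38 mm; a bystander; origin under its centre

How it is judged:
On the way, in this order (a step that is already met when the one before it is completed fails the run):
1. the lever is pushed down to its stop (at least 0.55 of 0.60 rad) with the cassette in its seat (value of joint lever above 0.55 rad and z of cassette in the frame of press below 0.016 m), for 0.1 s.
2. the lever is back up (below 0.06 rad), with the cassette still in its seat (value of joint lever below 0.06 rad and z of cassette in the frame of press below 0.016 m), for 0.2 s.
3. both catches are pinched in (at least 5 mm) and the cassette is lifted out of the seat (value of joint each of catch_a, catch_b above 0.005 m and z of cassette in the frame of press above 0.05 m), for 0.2 s.
At the end, for the whole second after the job is handed in: The cassette hangs still (under 3 cm/s) and level (within 0.25 rad) in the fingers, its underside 7 to 19 cm above the floor of its seat and within 6 cm of straight above it, touching the press nowhere, both catches still pinched in by at least 5 mm; the lever is up (below 0.06 rad) (z of cassette in the frame of press between 0.08 and 0.2 m and horizontal distance between cassette and press below 0.06 m and angle between cassette's own z axis and vertical below 0.25 rad and value of joint each of catch_a, catch_b above 0.005 m and contact force between the fingers and cassette above 3 N and contact force between press and cassette below 0.3 N and linear speed of cassette below 0.03 m/s and value of joint lever below 0.06 rad); the arm keeps its last pose, push and grip.
It fails at once if a bystander is shifted by more than 3 cm (distance of any of solder_pot, dapping_block, flux_tin, wood_block from where it was at the start of the episode above 0.03 m).
It also fails if it takes over 54 s, if anything falls off the work surface, if the arm or the gripper's body presses on something with over 40 N, if the wrist force passes 120 N, or if a joint passes its speed limit or range.

## Working session

There is one attempt and no reset: what is moved stays moved. The work goes in short steps, Python scripts to look and compute and a tool call to move; the robot and the scene stay as the last step left them, time stands still between calls to the robot, and variables do not carry over. Pictures are saved under pics/ and viewed, about 8 in all and at most 12, crops included, and the job is handed in when it is done.

Besides the shell and the picture viewer there is one more tool, called in YAML: its name, and indented under it one key for each argument. servo_tool: Moves the arm, as the interface text tells. Its arguments: {"type":"object","properties":{"targets":{"type":"array","items":{"type":"array","items":{"type":"number"}}},"gripper":{"type":"number"},"newtons":{"type":"number"}},"required":["targets"]}

```bash
mkdir -p pics; python3 - <<'E'
from station import *
import cv2,numpy as np
s=sense();print(s['t'],s['tcp_pos'],s['tool_rot'],s['finger_gap'])
for n in("scene","side"):
    p=snapshot(n);cv2.imwrite(f'pics/{n}0.png',cv2.resize(p['color'][:,:,::-1],None,fx=1.4,fy=1.4,interpolation=cv2.INTER_CUBIC))
    print(n,p['vfov'],p['cx'],p['cy'],np.round(p['R'],4).tolist(),p['t'])
E
```

```text
0.0 [ 0.17136524 -0.60030816  0.23032656] [ 7.98202527e-01 -6.02388224e-01 -7.31628987e-04 -7.85567598e-04] 0.9969097310738021
scene 44.26662993211514 279.63388639044894 209.49462381250135 [[-0.8629, -0.5053, 0.0081], [-0.2632, 0.4356, -0.8608], [0.4314, -0.7449, -0.5089]] [0.51295484 0.29358007 0.74756506]
side 43.250522637425156 285.2638679876899 216.0741190524448 [[0.9197, -0.3917, 0.0262], [-0.1282, -0.3629, -0.923], [0.3711, 0.8455, -0.384]] [-0.62676724  0.13466837  0.9288787 ]
```

View pics/scene0.png

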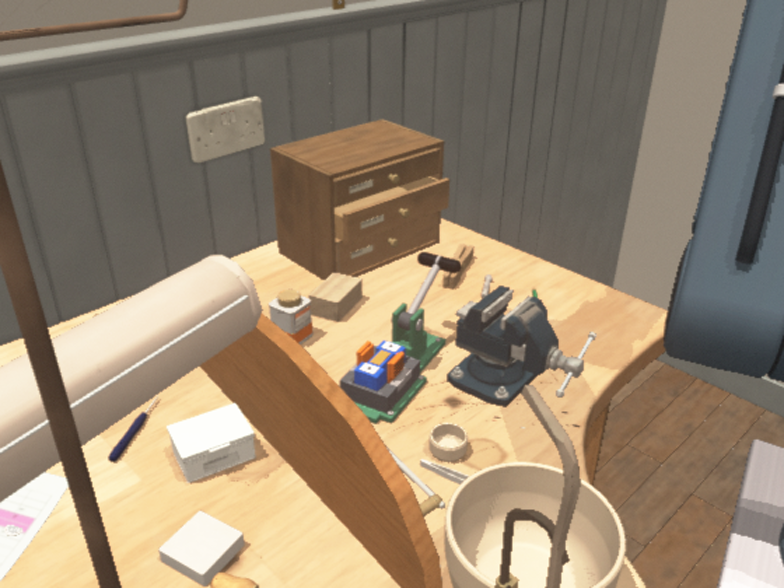

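View pics/side0.png

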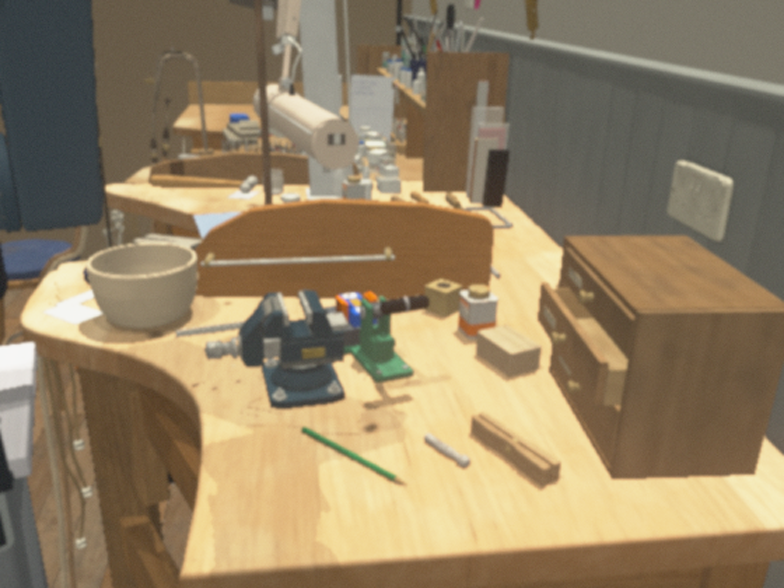

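The scene view shows the press with its grip at about (440,262), catch tops at (366,348) and (398,355), and the vise close on its -y side. The side view shows the grip at (405,304) and the base's lever-end corners at about (376,381) and (411,373). Next I'll fit the pose.

```bash
cat > h.py <<'E'
from station import *
import cv2,numpy as np
from scipy.optimize import least_squares
from scipy.spatial.transform import Rotation as Ro
def proj(p,X):
    f=p['color'].shape[0]/2/np.tan(np.radians(p['vfov']/2))
    c=np.atleast_2d(X)@np.array(p['R']).T+p['t']
    return c[:,:2]/c[:,2:]*f+[p['cx'],p['cy']]
def P2W(v,X):
    c,s=np.cos(v[2]),np.sin(v[2]);X=np.atleast_2d(X)/1000
    return np.c_[v[0]+c*X[:,0]-s*X[:,1],v[1]+s*X[:,0]+c*X[:,1],X[:,2]]
def fit(obs,v0=None):
    # obs: list of (snap, pressXYZmm, pixel)
    r=lambda v:np.concatenate([proj(p,P2W(v,X))[0]-u for p,X,u in obs])
    c=[v0] if v0 is not None else [[.4,-.5,a] for a in np.arange(-3,3,.7)]
    b=min((least_squares(r,v,loss='soft_l1') for v in c),key=lambda o:o.cost)
    return b.x,r(b.x).reshape(-1,2)
def tool(s,X): # world point -> tool coords mm
    return (Ro.from_quat(s['tool_rot']).inv().apply(np.array(X)-s['tcp_pos'])*1000).round(1)
E
python3 - <<'E'
from h import *
a=snapshot('scene');b=snapshot('side');k=1/1.4
o=[(a,(174,0,123),(440*k,262*k)),(b,(174,0,123),(405*k,304*k)),(a,(0,26,68),(366*k,346*k)),(a,(0,-26,68),(398*k,349*k)),
(b,(151,-46,10),(376*k,380*k)),(b,(151,46,10),(411*k,373*k)),(a,(151,-46,10),(444*k,344*k))]
v,r=fit(o);print(v,r.round(1).tolist())
s=sense();print('centre,grip tool',tool(s,P2W(v,[[0,0,68],[174,0,123]])),P2W(v,[[0,0,68],[174,0,123]]))
for n,p in(('scene',a),('side',b)):
    im=p['color'][:,:,::-1].copy()
    c=proj(p,P2W(v,[0,0,50]))[0];x,y=int(c[0]),int(c[1])
    for q in proj(p,P2W(v,[[-52,46,10],[-52,-46,10],[151,-46,10],[151,46,10],[174,35,123],[174,-35,123],[0,29,68],[0,-29,68]])): cv2.circle(im,tuple(int(z*16) for z in q),12,(255,0,255),-1,shift=4)
    cr=im[max(y-90,0):y+60,max(0,x-90):x+110]
    cv2.imwrite(f'pics/{n}1.png',cv2.resize(cr,None,fx=3,fy=3,interpolation=cv2.INTER_CUBIC))
x=[cv2.imread(f'pics/{n}1.png') for n in('scene','side')];cv2.imwrite('pics/c1.png',cv2.resize(np.vstack(x),None,fx=.65,fy=.65))
E
```

```text
[0.60789166 0.00511961 4.74505992] [[-1.2, -0.4], [-0.2, 1.0], [-1.0, -0.4], [0.3, 5.2], [-8.2, 0.3], [9.9, -3.2], [8.8, -2.5]]
centre,grip tool [[-462.5 -585.8  163.4]
 [-293.8 -543.6  108.2]] [[ 0.60789166  0.00511961  0.068     ]
 [ 0.61357539 -0.16878753  0.123     ]]
```

View pics/c1.png

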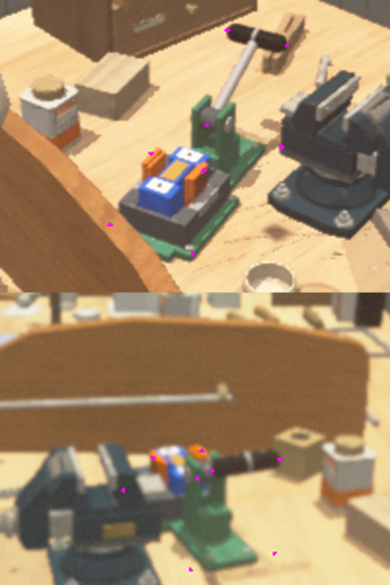

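```bash
python3 - <<'E'
from h import *
a=snapshot('scene');b=snapshot('side');k=1/1.4
K=lambda x,y:(x*k,y*k)
o=[(a,(174,33,123),K(421,257)),(a,(174,-33,123),K(459,266)),(b,(174,-33,123),K(385,308)),(b,(174,33,123),K(426,299)),
(a,(0,26,68),K(367,344)),(a,(0,-26,68),K(399,348)),(a,(-52,-46,10),K(391,415))]
v,r=fit(o);print(v,r.round(1).tolist())
s=sense();print(np.degrees(v[2]),P2W(v,[[0,0,68],[174,0,123]]))
R=Ro.from_quat(s['tool_rot']);print(R.as_matrix().round(3))
for z in(68,):print('tool',tool(s,P2W(v,[[0,0,z],[174,0,123]])))
# vise/bystanders: world coords of pixels at height
def w(p,u,z):
    f=210/np.tan(np.radians(p['vfov']/2));R=np.array(p['R']);d=R.T@[(u[0]-p['cx'])/f,(u[1]-p['cy'])/f,1];c=-R.T@p['t'];return (c+d*(z-c[2])/d[2]).round(3)
print('cams',[-np.array(p['R']).T@p['t'] for p in(a,b)])
for n,u,z in(('vise base L',(450,375),.0),('visetop',(475,295),.1),('visetopL',(458,310),.1),('pot',(448,440),.02),('tin',(290,298),.076),('wood',(335,285),.038),('boardtop',(330,390),.12)):print(n,w(a,K(*u),z))
E
```

```text
[6.09605340e-01 1.78652317e-03 4.73368469e+00] [[-0.8, -1.1], [0.6, -0.1], [-2.0, 1.3], [1.6, 2.8], [-1.5, -0.2], [-0.4, 4.8], [0.9, 0.4]]
271.2201545399905 [[ 0.60960534  0.00178652  0.068     ]
 [ 0.61331051 -0.17217402  0.123     ]]
[[ 0.274 -0.962 -0.   ]
 [-0.962 -0.274  0.001]
 [-0.001 -0.    -1.   ]]
tool [[-459.2 -586.6  163.4]
 [-290.9 -542.5  108.2]]
cams [array([0.19740369, 0.6881832 , 0.62896828]), array([ 0.24905566, -0.98199841,  0.49743219])]
vise base L [ 0.542 -0.077  0.   ]
visetop [ 0.541 -0.144  0.1  ]
visetopL [ 0.544 -0.095  0.1  ]
pot [0.474 0.068 0.02 ]
tin [ 0.788 -0.032  0.076]
wood [ 0.791 -0.152  0.038]
boardtop [0.58  0.164 0.12 ]
```

servo_tool:
  targets:
    - [-30,-55,-5,0,0,-7.5]
    - [-58,-110,-10,0,0,-15]
    - [-87,-165,-10,0,0,-22.5]
    - [-116,-220,-10,0,0,-30]
    - [-145,-275,-10,0,0,-37.5]
    - [-174,-330,-10,0,0,-45]
    - [-203,-385,-10,0,0,-52.5]
    - [-232,-440,-10,0,0,-60]
    - [-261,-495,-10,0,0,-67.5]
    - [-290,-546,-10,0,0,-75]
  gripper: 0

```text
t: 1.55
tcp_pos: [0.6185, -0.1707, 0.2413]
tool_rot: [1.0, 0.01, 0.0, 0.0]
force: [0.9, -0.5, 0.2]
finger_gap: 0.005
```

```bash
python3 - <<'E'
from h import *
p=snapshot('wrist');s=sense();print(s['t'],s['tcp_pos'],s['tool_rot'],s['finger_gap'],s['force'],s['q'])
v=[.6096,.0018,4.7337]
im=p['color'][:,:,::-1].copy()
Q=[[-52,46,10],[-52,-46,10],[174,35,123],[174,-35,123],[0,29,68],[0,-29,68],[-40,18,58],[40,-18,58]]
print(proj(p,P2W(v,Q)).round(0).tolist())
cv2.imwrite('pics/w1.png',cv2.resize(im,None,fx=1.4,fy=1.4))
E
```

```text
1.6 [ 0.62332571 -0.16470136  0.24145031] [ 0.99989297  0.0141385   0.00323238 -0.00192381] -0.0003380605951304258 [4.14681163 2.56675521 0.30805429] [-0.43428643  0.54218301  1.37325366  0.00667171  1.2220056  -0.46483169]
[[321.0, -47.0], [228.0, -47.0], [314.0, 206.0], [235.0, 206.0], [307.0, -5.0], [240.0, -5.0], [295.0, -56.0], [255.0, 49.0]]
```

View pics/w1.png

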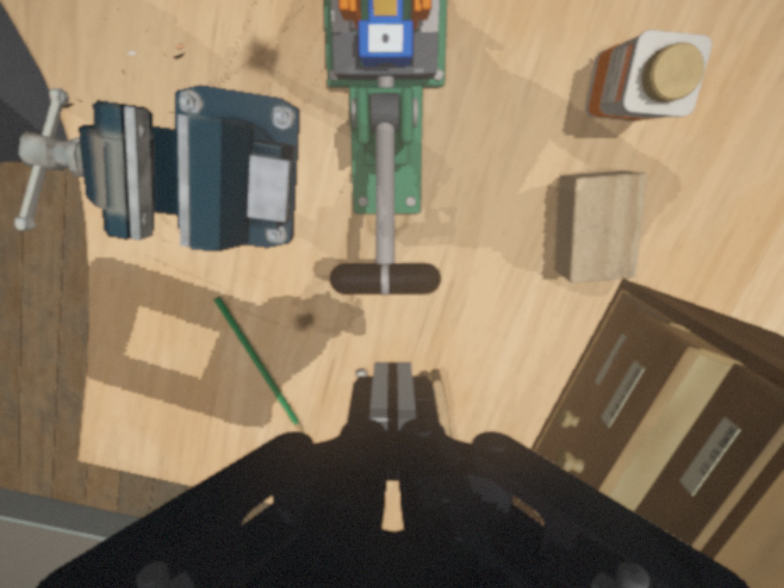

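The wrist view shows the T grip centred at (385,278), about 6 mm nearer the seat than my fit. The cassette with its orange catches is at the top centre, and the path down is clear of the vise. I'll go down partway and settle.

servo_tool:
  targets:
    - [0,0,30,0,0,0]
    - [0,0,60,0,0,0]
    - [0,0,80,0,0,0]
    - [0,0,80,0,0,0]
    - [0,0,80,0,0,0]

```text
t: 2.22
tcp_pos: [0.6175, -0.1728, 0.1621]
tool_rot: [1.0, 0.008, 0.001, 0.0]
force: [1.3, -0.9, -0.0]
finger_gap: 0.0
```

```bash
python3 - <<'E'
from h import *
p=snapshot('wrist');s=sense();print(s['t'],s['tcp_pos'],s['tool_rot'],s['force'])
v=[.6096,.0078,4.7337]
im=p['color'][:,:,::-1].copy()
Q=[[174,35,123],[174,-35,123],[40,18,58],[40,-18,58],[0,29,68],[0,-29,68],[47,37,38],[47,-37,38]]
for q in proj(p,P2W(v,Q)): cv2.circle(im,tuple(int(z*16) for z in q),32,(255,0,255),-1,shift=4)
cv2.imwrite('pics/w2.png',cv2.resize(im,None,fx=1.4,fy=1.4))
print(tool(s,P2W(v,[174,0,133])))
E
```

```text
2.275 [ 0.61771031 -0.17289057  0.16253784] [9.99968284e-01 7.87795852e-03 1.05014634e-03 5.15142459e-04] [0.47344649 0.54167079 0.17854824]
[[-4.4 -6.8 29.5]]
```

View pics/w2.png

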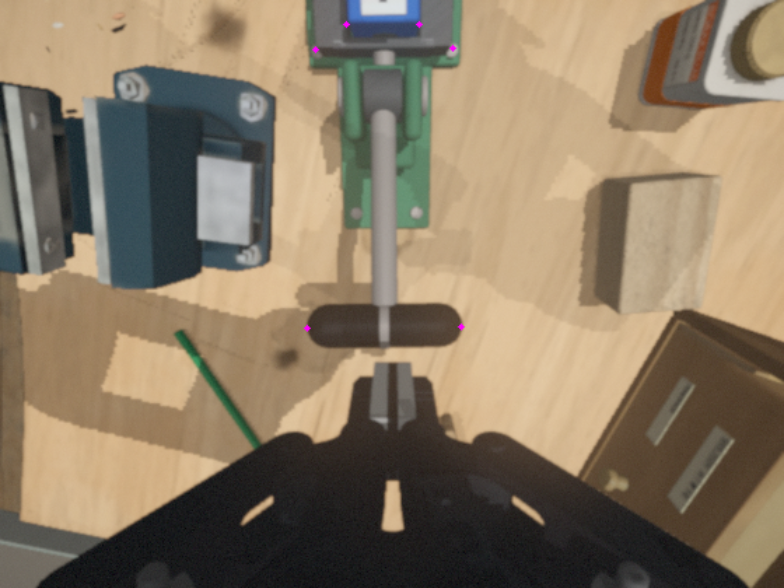

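The overlay matches the grip and the seat to within 1–2 mm, and the fingers sit 7 mm outward of the grip, as wanted. Pressing now.

servo_tool:
  targets:
    - [-3,0,20,0,0,0]
    - [-4,0,35,0,0,0]
    - [-4,0,50,0,0,0]
    - [-4,0,65,0,0,0]
    - [-4,0,78,0,0,0]
    - [-4,0,86,0,0,0]
    - [-4,0,90,0,0,0]

```text
t: 3.15
tcp_pos: [0.6164, -0.1775, 0.0746]
tool_rot: [1.0, 0.008, 0.004, 0.005]
force: [-1.0, -9.2, 10.6]
finger_gap: 0.001
```

servo_tool:
  targets:
    - [0,0,3,0,0,0]
    - [0,0,6,0,0,0]
    - [0,0,6,0,0,0]
    - [0,0,6,0,0,0]

```text
t: 3.65
tcp_pos: [0.6164, -0.1774, 0.069]
tool_rot: [1.0, 0.008, 0.004, 0.004]
force: [-1.2, -7.4, 9.0]
finger_gap: -0.001
```

servo_tool:
  targets:
    - [0,0,2,0,0,0]
    - [0,0,4,0,0,0]
    - [0,0,4,0,0,0]

```text
t: 4.03
tcp_pos: [0.6166, -0.1774, 0.0678]
tool_rot: [1.0, 0.009, 0.005, 0.005]
force: [-5.8, -5.4, 24.6]
finger_gap: -0.002
```

Contact force has jumped to 25 N, so the lever is on its stop. I'll hold briefly and then release.

servo_tool:
  targets:
    - [0,0,0,0,0,0]
    - [0,0,-10,0,0,0]
    - [0,0,-30,0,0,0]
    - [0,0,-60,0,0,0]
    - [0,0,-100,0,0,0]
    - [0,0,-150,0,0,0]
    - [0,0,-175,0,0,0]
    - [0,0,-175,0,0,0]
  gripper: 85

```text
t: 5.03
tcp_pos: [0.6146, -0.1732, 0.2393]
tool_rot: [1.0, 0.008, 0.003, 0.001]
force: [-0.4, -0.6, 0.1]
finger_gap: 0.999
```

```bash
python3 - <<'E'
from h import *
s=sense();print(s['t'],s['tcp_pos'],s['tool_rot'],s['force'],s['finger_gap'])
v=[.6096,.0078,4.7337]
print(tool(s,P2W(v,[[0,0,58]])), np.degrees(Ro.from_quat(s['tool_rot']).as_euler('xyz')))
print(Ro.from_quat(s['tool_rot']).as_matrix().round(3))
E
```

```text
5.025 [ 0.61456208 -0.17315383  0.2393205 ] [0.99996248 0.00799312 0.00301853 0.00142614] [-0.37074323 -0.60463988  0.14899665] 0.9994780525881813
[[  -3.2 -181.5  180.8]] [179.8338146   -0.34458099   0.91645899]
[[ 1.     0.016  0.006]
 [ 0.016 -1.    -0.003]
 [ 0.006  0.003 -1.   ]]
```

servo_tool:
  targets:
    - [-1,-30,0,0,0,0]
    - [-2,-70,0,0,0,0]
    - [-3,-100,0,0,0,0]
    - [-3,-100,0,0,0,0]
    - [-3,-100,0,0,0,0]

```text
t: 5.65
tcp_pos: [0.608, -0.0729, 0.2352]
tool_rot: [1.0, 0.008, -0.001, 0.0]
force: [0.0, -0.4, -0.1]
finger_gap: 0.997
```

```bash
python3 - <<'E'
from h import *
p=snapshot('wrist');s=sense();print(s['t'],s['tcp_pos'])
v=[.6096,.0078,4.7337]
im=p['color'][:,:,::-1].copy()
Q=[[174,35,123],[174,-35,123],[40,18,58],[40,-18,58],[-40,18,58],[-40,-18,58],[15,29,68],[15,-29,68],[-15,29,68],[-15,-29,68],[47,37,38],[47,-37,38],[-47,37,38],[-47,-37,38],[-52,46,10],[-52,-46,10]]
u=proj(p,P2W(v,Q));print(u.round(1).tolist())
for q in u: cv2.circle(im,tuple(int(z*16) for z in q),24,(255,0,255),-1,shift=4)
cv2.imwrite('pics/w3.png',cv2.resize(im,None,fx=1.4,fy=1.4))
E
```

```text
5.7 [ 0.60819562 -0.07327191  0.2354278 ]
[[321.1, 299.4], [248.0, 299.8], [301.3, 148.8], [265.8, 149.0], [302.7, 62.0], [264.0, 62.3], [313.8, 123.8], [253.3, 124.2], [314.8, 90.3], [252.2, 90.7], [317.6, 152.6], [249.2, 153.0], [320.7, 56.6], [245.6, 57.1], [326.1, 55.0], [239.7, 55.6]]
```

View pics/w3.png

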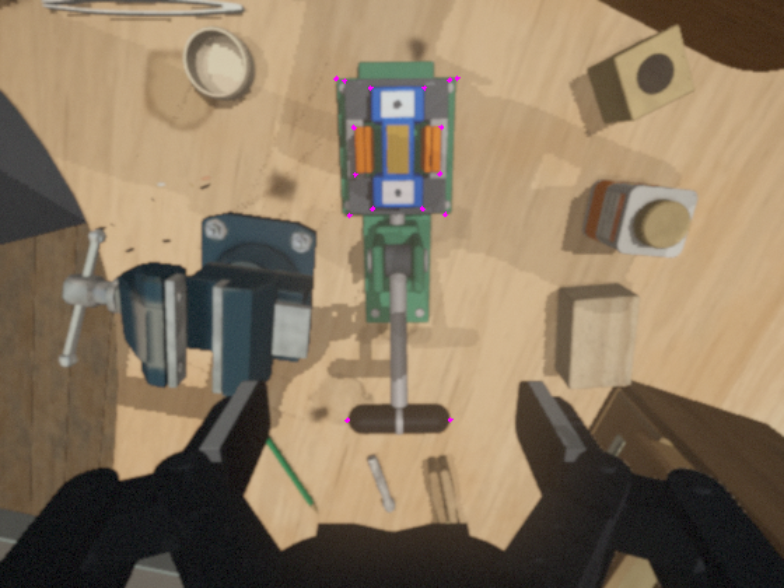

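The lever is back up, with the grip at its rest mark. The cassette and catches match the overlay to about 1 mm, and no bystander is near. I'll move over the cassette and go down.

servo_tool:
  targets:
    - [1,-30,0,0,0,0]
    - [2,-60,0,0,0,0]
    - [2,-81,10,0,0,0]
    - [2,-81,40,0,0,0]
    - [2,-81,80,0,0,0]
    - [2,-81,115,0,0,0]
    - [2,-81,130,0,0,0]
    - [2,-81,130,0,0,0]
    - [2,-81,130,0,0,0]

```text
t: 6.82
tcp_pos: [0.6102, 0.0081, 0.1075]
tool_rot: [1.0, 0.008, 0.001, 0.0]
force: [-0.2, -0.8, 1.4]
finger_gap: 0.995
```

```bash
python3 - <<'E'
from h import *
s=sense();print(s['t'],s['tcp_pos'],s['tool_rot'],s['force'])
print(tool(s,P2W([.6099,.0078,4.7337],[[0,0,40]])))
E
```

```text
6.825 [0.61018803 0.00814328 0.10746055] [9.99968223e-01 7.86921415e-03 1.25196619e-03 2.46355925e-04] [-0.21157186 -0.84239941  1.36974456]
[[-0.5  0.3 67.5]]
```

servo_tool:
  targets:
    - [0,0,25,0,0,0]
    - [0,0,45,0,0,0]
    - [0,0,58,0,0,0]
    - [0,0,66,0,0,0]
    - [0,0,66,0,0,0]
    - [0,0,66,0,0,0]

```text
t: 7.58
tcp_pos: [0.6096, 0.0084, 0.041]
tool_rot: [1.0, 0.008, 0.001, 0.0]
force: [0.7, -0.1, 0.8]
finger_gap: 0.997
```

servo_tool:
  targets:
    - [0,0,0,0,0,0]
    - [0,0,0,0,0,0]
    - [0,0,0,0,0,0]
    - [0,0,0,0,0,0]
    - [0,0,0,0,0,0]
    - [0,0,0,0,0,0]
  gripper: 36
  newtons: 35

```text
t: 8.32
tcp_pos: [0.61, 0.0084, 0.0426]
tool_rot: [1.0, 0.009, 0.001, 0.0]
force: [-0.4, 0.4, 10.5]
finger_gap: 0.48
```

```bash
python3 - <<'E'
from h import *
s=sense();print(s['t'],s['tcp_pos'],s['tool_rot'],s['force'],s['finger_gap']*85.4)
a=[]
for n in('scene','side'):
    p=snapshot(n);x,y=proj(p,P2W([.6099,.0078,4.7337],[60,0,60]))[0].astype(int)
    a.append(cv2.resize(p['color'][y-70:y+70,x-70:x+70,::-1],(400,400),interpolation=cv2.INTER_CUBIC))
cv2.imwrite('pics/g1.png',np.hstack(a))
E
```

```text
8.325 [0.61003729 0.0083565  0.04258574] [9.99963003e-01 8.50195097e-03 1.25205154e-03 3.76560678e-04] [-0.35515026  0.40671449 10.48203685] 40.9974453793254
```

View pics/g1.png

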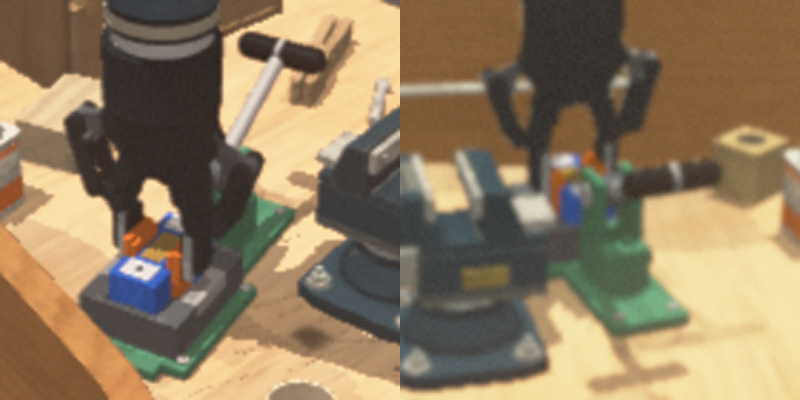

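The pads are on both catches, which look fully in (opening about 41 mm). The lever is up. The upward 10 N comes from the pads swinging down as they close. I'll lift slowly.

servo_tool:
  targets:
    - [0,0,-3,0,0,0]
    - [0,0,-6,0,0,0]
    - [0,0,-10,0,0,0]
    - [0,0,-15,0,0,0]
    - [0,0,-20,0,0,0]
    - [0,0,-20,0,0,0]

```text
t: 9.18
tcp_pos: [0.6095, 0.0084, 0.0608]
tool_rot: [1.0, 0.008, 0.001, 0.0]
force: [-0.0, -0.2, -2.3]
finger_gap: 0.469
```

Force is −2.3 N, a plausible cassette weight, so it is coming free. I'll continue up to about 100 mm.

servo_tool:
  targets:
    - [0,0,-8,0,0,0]
    - [0,0,-18,0,0,0]
    - [0,0,-30,0,0,0]
    - [0,0,-42,0,0,0]
    - [0,0,-54,0,0,0]
    - [0,0,-66,0,0,0]
    - [0,0,-75,0,0,0]
    - [0,0,-80,0,0,0]
    - [0,0,-80,0,0,0]
    - [0,0,-80,0,0,0]

```text
t: 10.42
tcp_pos: [0.6087, 0.0086, 0.1399]
tool_rot: [1.0, 0.008, -0.0, -0.0]
force: [0.3, -0.5, -2.8]
finger_gap: 0.474
```

servo_tool:
  targets:
    - [0,0,0,0,0,0]
    - [0,0,0,0,0,0]
    - [0,0,0,0,0,0]
    - [0,0,0,0,0,0]

```text
t: 10.92
tcp_pos: [0.609, 0.0085, 0.1402]
tool_rot: [1.0, 0.008, -0.0, -0.0]
force: [-0.7, -0.3, -2.4]
finger_gap: 0.475
```

```bash
python3 - <<'E'
from h import *
s=sense();print(s['t'],s['tcp_pos'],s['tool_rot'],s['force'],s['finger_gap']*85.4,abs(s['qd']).max())
a=[]
for n in('scene','side'):
    p=snapshot(n);x,y=proj(p,P2W([.6099,.0078,4.7337],[60,0,100]))[0].astype(int)
    a.append(cv2.resize(p['color'][y-70:y+70,x-70:x+70,::-1],(400,400),interpolation=cv2.INTER_CUBIC))
cv2.imwrite('pics/g2.png',np.hstack(a))
E
```

```text
10.925 [0.60903486 0.00849659 0.14023449] [ 9.99968072e-01  7.99063799e-03 -7.51726676e-05 -4.86852696e-06] [-0.70771725 -0.33558945 -2.38456874] 40.570121970278656 0.001943711946719915
```

View pics/g2.png

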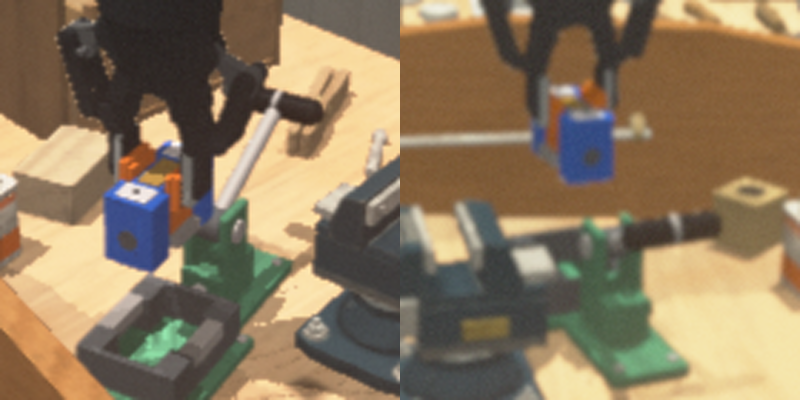

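The cassette hangs level and clear above the empty seat in both views. The lever is up, and the arm and the opening are steady.

```bash
python3 -c "
from station import *
sign_off();s=sense();print(s['t'],s['tcp_pos'],s['finger_gap'],s['force'])"
```

```text
the job is handed in; nothing more can be done
the job is handed in; nothing more can be done
```

I stamped the tag, lifted the cassette out by its pinched catches, and handed the job in at about 11 s with it still held up. The hand-in gives no verdict.

- **Lever:** I pushed the grip down until the contact force jumped from 9 to 25 N with the fingertips at 68 mm, where the stop should be. I then let it go, and the wrist picture showed the grip back at its rest mark.
- **Cassette:** I pinched both catches at 35 N and raised the cassette about 98 mm straight up.
- **Last checks:** In both camera views the cassette hung level and clear of the empty seat, with the lever up. The load was about 2.4 N, which fits the cassette's weight, and the joint speeds were close to zero. No bystander looked disturbed in the pictures, though I did not measure their positions again.

**One disagreement:** the opening read about 41 mm, where 44 mm was expected over fully pressed catches. I put this down to give in the fingers. I could not read catch travel or lever angle directly, so those rest on the forces, the opening and the pictures. The final reading I asked for after hand-in was not given.

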